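# Turn the spice carousel to the yellow-lidded jar and hold it

## Task

Take the spice carousel by the wooden grip on top and gently turn it until the jar with the yellow lid stands squarely at the front, in the middle of the board's open side that has no rail, so that I can unscrew its lid there one-handed. Keep a firm grip on the wooden handle and hold the carousel still: finish while still holding it, do not let go. Keep off the jars and leave the mug, the pepper mill and the oil bottle where they stand.

Things in the scene. Friction and masses are not known exactly. Their poses are not given: they have to be found in the camera images.
- rack: Fixed base of the spice carousel: square brown wooden board, 270 x 270 mm, 18 mm thick. Origin: centre of its underside, on the upright turning axis; z up, +x to its FRONT, the open side (away from the robot, world +x within 0.5 rad). A chrome wire gallery rail, top at 71 mm, runs 128 mm from the centre along the other three sides.
- turntable (a joint): How far the round cream turning plate (220 mm across, top at 36 mm) has turned about its upright axis since the start, rad, counter-clockwise from above positive; it turns freely both ways, 0.04 N m bearing drag, and stays where left. Six wire rings on it seat the jars, every 60 degrees, 78 mm from the axis. The yellow-lidded jar starts 1 rad or more from the front.
- handle: Handle fixed to the turning plate on the centre post: dark wooden round bar, 14 mm thick, 60 mm long, level, in a 6 mm wire loop (72 mm overall) that meets the post 44 mm lower. Origin: bar centre, on the turning axis, 200 mm above the worktop. y along the bar, z up, x towards the yellow-lidded jar's seat. Pinch it from above, fingers closing along its x.
- jar_yellow: The wanted spice jar, amber glass with a paper band and a YELLOW lid: 44 mm diameter, 95 mm tall (top at 131 mm), loose in its wire ring (about 1.5 mm play) on the plate. Origin: centre of its underside, 36 mm above the worktop.
- jar_black1: Another spice jar of the same size in the carousel, black lid. Origin: centre of its underside.
- jar_white1: Another spice jar of the same size in the carousel, white lid. Origin: centre of its underside.
- jar_black2: Another spice jar of the same size in the carousel, black lid. Origin: centre of its underside.
- jar_white2: Another spice jar of the same size in the carousel, white lid. Origin: centre of its underside.
- jar_black3: Another spice jar of the same size in the carousel, black lid. Origin: centre of its underside.
- mug: Bystander: blue mug standing on the worktop, 82 mm diameter, 92 mm tall. Origin: centre of its underside.
- mill: Bystander: dark wooden pepper mill, 56 mm diameter, 162 mm tall. Origin: centre of its underside.
- oil: Bystander: green glass oil bottle, 60 mm diameter, 190 mm tall. Origin: centre of its underside.
Not all that is in view belongs to the job. What is shaped like the jar_yellow but pink or purple is not meant.

How it is judged:
By the outcome, as a careful person would: the job done as asked, in the order asked, and still so for the second after the job is handed in, while the arm keeps its last pose, push and grip.
It also fails if it takes over 51 s, if anything falls off the work surface, if the arm or the gripper's body presses on something with over 40 N, if the wrist force passes 120 N, or if a joint passes its speed limit or range.

## Robot

A 6-joint arm with a two-finger parallel gripper is mounted at the origin on the work surface. World frame = base frame: x ahead of the robot, y to its left, z up, the work surface at z = 0. Lengths are in m, angles in rad, forces in N, time in s.
With the tool pointing down it reaches from about 0.3 to 0.85 m from the base axis. Payload 4.2 kg.
Tool frame: the origin (TCP) lies on the centre line of the jaws, within the pads' length; the fingertips stand 17 mm ahead of it and the grasp point (between the pads) lies 2 mm behind it; z points along the fingers, y is the line along which they close (so a half turn about z gives the same grasp; the last joint's range is limited). The gripper opens to 91 mm and grips with 3 to 60 N. Pads are 32 mm wide; open, the fingers measure 118 mm over their backs; the gripper's body (76 mm by 178 mm) begins 60 mm behind the grasp point.
Start: joints at [1.27, 0.32, 1.565, -0, 1.257, -0.02], TCP at [0.159, 0.552, 0.231] pointing down, gripper open.
Joint ranges: [-3.11, 3.11], [-0.84, 2.01], [0.21, 2.61], [-1.34, 4.49], [0.05, 2.63], [-2.56, 2.56]. Speed limits (rad/s): [2.57, 2.57, 3.14, 3.14, 3.14, 3.14].

## Interface

Orientations are given as a unit quaternion [w, x, y, z].
In Python, from cell import readout, optics, ctrl gives the robot as it stands. The module is installed in compiled form; this text tells all that it offers.
- The arm moves only by the tool carry_out, never from a script. Its argument "moves" is a list of rows, each an object with "offset": the shift along the tool's x, y, z each as a share of 0.025 m, from -1 to 1, a list of three; "delta_rot": the turn, a rotation vector about the tool's x, y, z each as a share of 0.08 rad, from -1 to 1, a list of three; "gripper": the opening, from 0 (shut) to 1 (fully open). In form: [{"offset": [dx, dy, dz], "delta_rot": [ax, ay, az], "gripper": gripper}, ...]. A call has 1 to 8 rows; each row shifts and turns the commanded pose from where the row before left it, along the tool's axes as they then stand; what a row does not reach is not made up. A row lasts 1/10 s, in which the tool goes at most 50 mm and 8.59 degrees, less where a joint would pass 70% of its speed; a pose out of reach is approached as far as the arm can. A call with a number of a shift or a turn outside -1 to 1 is refused whole. A call with a gripper value outside its range is refused whole. The fingers move at their own pace and stop on an object; the grip force is fixed at half the most. Time passes only in rows, so rows that do not move let the fingers close. It gives the time, the measured TCP pose, the force, the opening and the grip force at its end, in the units of the state.
- readout.read_state(): the state, without advancing time (a new reading comes with each control period).
- optics.capture(name): name is "scene" or "top" or "wrist"; returns the picture (420x560x3 uint8, blue, green, red); there is no depth.
- optics.get_calibration(name): a dict with "fx", "fy", "cx", "cy" (pixels), "dist_coeffs" ([k1, k2, p1, p2, k3] as OpenCV has them; the pictures are not rectified), "R" (3x3) and "t" (3): a world point X has camera coordinates R X + t; the wrist camera has in their place "mount" (4x4, takes a point from camera to tool coordinates, whose origin is the TCP and whose axes are the flange's). Camera axes: x right, y down, z forward; pixel columns grow to the right and rows downward; lengths in m; the calibration is good to about 2 mm. A picture is of the moment at which its call begins: read the wrist's pose just before it. get_calibration takes no time and is no camera call.
- ctrl.sign_off(): hands the job in; it is judged then, once.
Trained networks look in the newest picture that a camera, given by its name, has taken for a name from the list of things; names that differ only in an ending like _2 or _b are one class to them, and where a whole thing is asked for, a point or a joint stands for the part that bears it (a point fixed in the world has none). Each returns a list of dicts, best first, with "confidence" (0 to 1); they miss things now and then, are a little off and sometimes report something else, mostly with a low value. They report only what shows in the picture. A call takes as long as a camera call. They do not tell look-alikes from the thing itself.
- optics.masks_of(camera, name): "pixels" (420x560 bool, what is visible of it).
- optics.spot_point(camera, name): "position" ([x, y, z] in m, in the coordinates of the camera as it stood for that picture, good to about 4 mm: a listed point, or the origin of a listed thing).
The state is a dict: "clock": time; "joint_pos": joint angles; "joint_velocities": joint speeds; "tau": joint torques, N m; "ee_pos": TCP position; "orientation": TCP orientation; "wrist_force": force on the tool from outside, world axes, zero at the start; "ft_torque": the same for the moment, N m; "opening": finger opening in m; "grasp_force": force on a finger pad.
Only numpy, scipy, OpenCV 4.12 (cv2) and the standard library are available. Lean on these libraries where they do the work, as an engineer would, in place of code of your own. Each camera call takes 0.05 s, during which the arm holds its last target. There are 200 camera calls.

## Working session

There is one attempt and no reset: what is moved stays moved. The work goes in short steps, Python scripts to look and compute and a tool call to move; the robot and the scene stay as the last step left them, time stands still between calls to the robot, and variables do not carry over. Pictures are saved under pics/ and viewed, at most 10 in all, crops included, and the job is handed in when it is done.

Besides the shell and the picture viewer there is one more tool, called after "Call:" as a command line: name --argument value ..., lists and objects as JSON in quotes. carry_out: Moves the arm, as the interface text tells. Its arguments: {"type":"object","properties":{"moves":{"type":"array","items":{"type":"object","properties":{"offset":{"type":"array","items":{"type":"number","minimum":-1,"maximum":1}},"delta_rot":{"type":"array","items":{"type":"number","minimum":-1,"maximum":1}},"gripper":{"type":"number"}}}}},"required":["moves"]}

```bash
mkdir -p pics; cat > h.py <<'E'
import numpy as np, cv2
from cell import readout, optics, ctrl
from scipy.spatial.transform import Rotation as Ro
def pose():
    s=readout.read_state(); q=s["orientation"]
    return np.array(s["ee_pos"]), Ro.from_quat([q[1],q[2],q[3],q[0]]).as_matrix(), s
def c2w(cam,p,tp=None):
    c=optics.get_calibration(cam); p=np.array(p)
    if cam=="wrist":
        M=np.array(c["mount"]); t,R=tp; return R@(M[:3,:3]@p+M[:3,3])+t
    return np.array(c["R"]).T@(p-np.array(c["t"]))
def ray(cam,uv,z,tp=None):
    c=optics.get_calibration(cam); K=np.array([[c["fx"],0,c["cx"]],[0,c["fy"],c["cy"]],[0,0,1]])
    n=cv2.undistortPoints(np.array([[uv]],float),K,np.array(c["dist_coeffs"]))[0,0]
    o=c2w(cam,[0,0,0],tp); d=c2w(cam,[n[0],n[1],1],tp)-o
    return o+d*(z-o[2])/d[2]
E
python3 - <<'E'
from h import *
t,R,s=pose(); print(s["clock"],t,R.round(3).tolist())
ims=[]
for c in ["scene","top"]:
    im=optics.capture(c); cv2.imwrite(f"pics/{c}0.png",im)
    for n in ["rack","turntable","handle","jar_yellow","mug","mill","oil"]:
        for d in optics.spot_point(c,n)[:3]: print(c,n,round(d["confidence"],2),c2w(c,d["position"]).round(3))
E
```

```text
0.0 [0.1591887  0.55200378 0.2300877 ] [[-0.961, 0.277, -0.001], [0.277, 0.961, -0.002], [0.0, -0.002, -1.0]]Traceback (most recent call last):
  File "<stdin>", line 7, in <module>
ValueError: it knows: handle, jar_black, jar_white, jar_yellow, mill, mug, oil, rack
```

View pics/scene0.png

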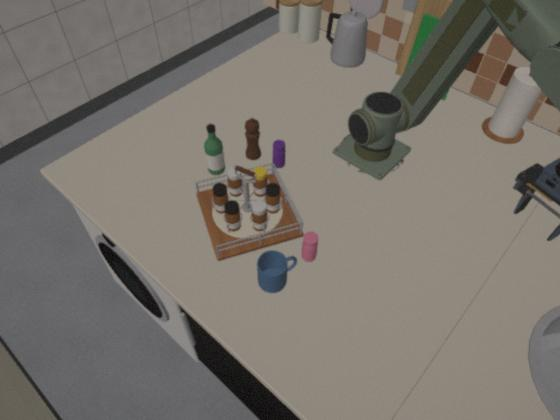

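The scene shows the carousel at about (247,208), with the yellow lid at (261,174) and the handle at (245,172). The purple (279,154) and pink (310,247) look-alikes stand outside the rack. The oil, mill and mug are at (214,152), (253,139) and (272,271).

```bash
python3 - <<'E'
from h import *
for c in ["scene","top"]:
    im=optics.capture(c); cv2.imwrite(f"pics/{c}0.png",im)
    for n in ["rack","handle","jar_yellow","jar_black","jar_white","mug","mill","oil"]:
        for d in optics.spot_point(c,n)[:4]: print(c,n,round(d["confidence"],2),c2w(c,d["position"]).round(3))
E
```

```text
scene handle 0.55 [ 0.508 -0.118  0.204]
scene jar_yellow 0.92 [ 0.5    0.118 -0.006]
scene jar_yellow 0.82 [ 0.434 -0.135  0.033]
scene jar_yellow 0.53 [ 0.27  -0.201  0.002]
scene jar_yellow 0.38 [0.63  0.098 0.003]
scene jar_black 0.97 [ 0.456 -0.063  0.038]
scene jar_black 0.67 [ 0.586 -0.109  0.032]
scene jar_black 0.6 [ 0.563 -0.181  0.036]
scene jar_white 0.83 [ 0.534 -0.046  0.032]
scene jar_white 0.82 [ 0.489 -0.193  0.033]
scene mug 0.95 [ 0.633  0.095 -0.   ]
scene mill 0.89 [ 0.304 -0.299 -0.002]
scene mill 0.46 [0.632 0.096 0.   ]
scene oil 0.63 [ 0.441 -0.342 -0.003]
top jar_yellow 0.86 [ 0.43  -0.138  0.034]
top jar_yellow 0.83 [0.493 0.119 0.002]
top jar_yellow 0.63 [ 0.27  -0.204 -0.003]
top jar_black 0.84 [ 0.454 -0.067  0.033]
top jar_black 0.67 [ 0.562 -0.176  0.036]
top jar_black 0.64 [ 0.58  -0.107  0.033]
top jar_white 0.64 [ 0.533 -0.047  0.033]
top jar_white 0.61 [ 0.483 -0.199  0.031]
top jar_white 0.48 [ 0.432 -0.344 -0.002]
top jar_white 0.43 [ 0.508 -0.124  0.197]
top mug 0.78 [ 0.629  0.093 -0.002]
top mill 0.78 [ 0.294 -0.3   -0.005]
top oil 0.6 [ 0.433 -0.343 -0.001]
```

View pics/top0.png

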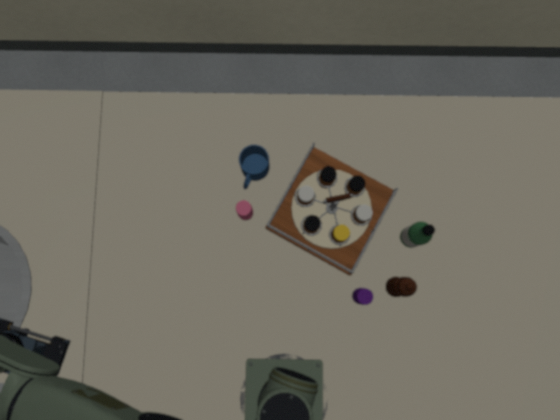

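The top view shows the carousel centred at about (331,208), the yellow lid at (342,232) and the bar at (338,199). The open edge runs from about (313,148) to (395,190). 

Candidates for the wanted jar are the yellow lid at (342,232), purple at (363,296) and pink at (244,209). I choose the yellow one in the carousel, and will check it in a close crop while fitting the angles.

```bash
python3 - <<'E'
from h import *
from scipy.optimize import least_squares
im=cv2.imread("pics/top0.png")
cv2.imwrite("pics/crop.png",cv2.resize(im[135:285,255:410],None,fx=4.8,fy=4,interpolation=cv2.INTER_CUBIC) if 0 else cv2.resize(im[135:285,255:410],None,fx=4,fy=4,interpolation=cv2.INTER_CUBIC))
# plate + jars: fit axis and phase; yellow at 0, listed ccw
T=np.array([[.43,-.138],[.483,-.199],[.562,-.176],[.58,-.107],[.533,-.047],[.454,-.067]])
S=np.array([[.434,-.135],[.489,-.193],[.563,-.181],[.586,-.109],[.534,-.046],[.456,-.063]])
k=np.arange(6)*np.pi/3
for P in (T,S,(T+S)/2):
    f=lambda v:(v[:2]+.078*np.c_[np.cos(v[2]+k),np.sin(v[2]+k)]-P).ravel()
    r=least_squares(f,[.51,-.12,-2.9]); print("axis,phase deg",r.x[:2].round(4),np.degrees(r.x[2]).round(2),np.abs(r.fun).max().round(4))
for c in ["top","scene"]:
    optics.capture(c)
    for d in optics.masks_of(c,"rack")[:1]:
        m=d["pixels"].astype(np.uint8); cs=max(cv2.findContours(m,0,2)[0],key=cv2.contourArea)
        print(c,d["confidence"],m.sum())
        W=np.array([ray(c,p,.018)[:2] for p in cv2.convexHull(cs)[:,0].astype(float)]).astype(np.float32)
        print(cv2.minAreaRect(W*1000))
    for n in ["rack","handle"]:
        for d in optics.spot_point(c,n)[:2]: print(c,n,round(d["confidence"],2),c2w(c,d["position"]).round(3))
E
```

```text
axis,phase deg [ 0.507  -0.1223] -167.28 0.0036
axis,phase deg [ 0.5103 -0.1212] -168.37 0.0036
axis,phase deg [ 0.5087 -0.1217] -167.82 0.0027
top 0.67 4529
((510.0448303222656, -123.47297668457031), (273.997314453125, 283.34539794921875), 61.93525314331055)
top rack 0.55 [ 0.298 -0.298 -0.003]
top handle 0.56 [ 0.505 -0.125  0.2  ]
scene 0.71 2948
((497.72662353515625, -134.1070556640625), (326.09417724609375, 284.6467590332031), 62.16526794433594)
scene handle 0.71 [ 0.508 -0.116  0.201]
scene handle 0.54 [ 0.487 -0.194  0.032]
```

View pics/crop.png

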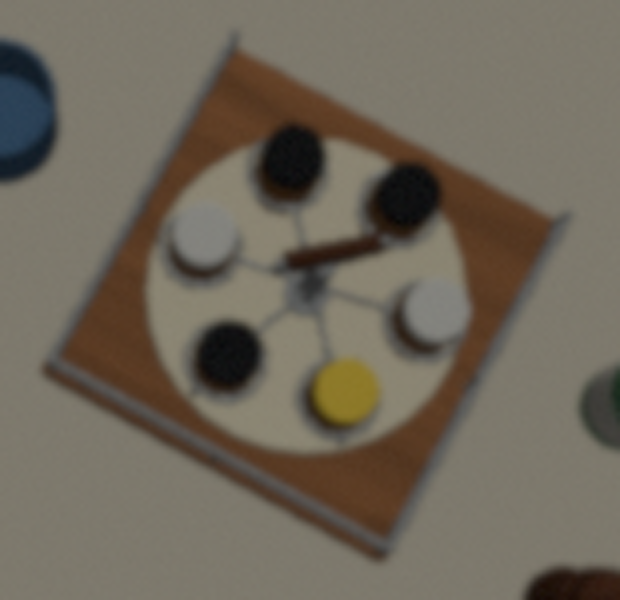

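The choice is confirmed: the yellow lid is in the carousel, at crop (345,392). The front is the rail-less upper-right edge, at yaw of about -28°. The yellow jar is at about -168°, so the plate must turn about +140°. The last joint's range requires one regrasp.

Call:
carry_out --moves '[{"offset": [-0.87, -0.92, -0.2], "delta_rot": [0, 0, 0], "gripper": 1}, {"offset": [-0.87, -0.92, -0.2], "delta_rot": [0, 0, 0], "gripper": 1}, {"offset": [-0.87, -0.92, -0.2], "delta_rot": [0, 0, 0], "gripper": 1}, {"offset": [-0.87, -0.92, -0.2], "delta_rot": [0, 0, 0], "gripper": 1}, {"offset": [-0.87, -0.92, -0.2], "delta_rot": [0, 0, 0], "gripper": 1}, {"offset": [-0.87, -0.92, -0.2], "delta_rot": [0, 0, 0], "gripper": 1}, {"offset": [-0.87, -0.92, -0.2], "delta_rot": [0, 0, 0], "gripper": 1}, {"offset": [-0.87, -0.92, -0.2], "delta_rot": [0, 0, 0], "gripper": 1}]'

```text
clock: 2.2
ee_pos: [0.2759, 0.3263, 0.2713]
orientation: [0.0, 0.14, 0.99, 0.0]
wrist_force: [-0.1, -0.2, -0.2]
opening: 0.0911
grasp_force: 0.0
```

Call:
carry_out --moves '[{"offset": [-0.87, -0.92, 0], "delta_rot": [0, 0, 0], "gripper": 1}, {"offset": [-0.87, -0.92, 0], "delta_rot": [0, 0, 0], "gripper": 1}, {"offset": [-0.87, -0.92, 0], "delta_rot": [0, 0, 0], "gripper": 1}, {"offset": [-0.87, -0.92, 0], "delta_rot": [0, 0, 0], "gripper": 1}, {"offset": [-0.87, -0.92, 0], "delta_rot": [0, 0, 0], "gripper": 1}, {"offset": [-0.87, -0.92, 0], "delta_rot": [0, 0, 0], "gripper": 1}, {"offset": [-0.87, -0.92, 0], "delta_rot": [0, 0, 0], "gripper": 1}, {"offset": [-0.87, -0.92, 0], "delta_rot": [0, 0, 0], "gripper": 1}]'

```text
clock: 3.0
ee_pos: [0.3921, 0.1012, 0.2712]
orientation: [0.0, 0.14, 0.99, 0.0]
wrist_force: [-0.2, -0.3, -0.2]
opening: 0.0914
grasp_force: 0.0
```

Call:
carry_out --moves '[{"offset": [-0.87, -0.92, 0], "delta_rot": [0, 0, 0], "gripper": 1}, {"offset": [-0.87, -0.92, 0], "delta_rot": [0, 0, 0], "gripper": 1}, {"offset": [-0.87, -0.92, 0], "delta_rot": [0, 0, 0], "gripper": 1}, {"offset": [-0.87, -0.92, 0], "delta_rot": [0, 0, 0], "gripper": 1}, {"offset": [-0.87, -0.92, 0], "delta_rot": [0, 0, 0], "gripper": 1}, {"offset": [-0.87, -0.92, 0], "delta_rot": [0, 0, 0], "gripper": 1}, {"offset": [-0.87, -0.92, 0], "delta_rot": [0, 0, 0], "gripper": 1}, {"offset": [-0.87, -0.92, 0], "delta_rot": [0, 0, 0], "gripper": 1}]'

```text
clock: 3.8
ee_pos: [0.5084, -0.1238, 0.271]
orientation: [0.0, 0.14, 0.99, 0.0]
wrist_force: [0.2, -0.4, 0.6]
opening: 0.0914
grasp_force: 0.0
```

Call:
carry_out --moves '[{"offset": [0, 0, 0], "delta_rot": [0, 0, 0.96], "gripper": 1}, {"offset": [0, 0, 0], "delta_rot": [0, 0, 0.96], "gripper": 1}, {"offset": [0, 0, 0], "delta_rot": [0, 0, 0.96], "gripper": 1}, {"offset": [0, 0, 0], "delta_rot": [0, 0, 0.96], "gripper": 1}, {"offset": [0, 0, 0], "delta_rot": [0, 0, 0.96], "gripper": 1}, {"offset": [0, 0, 0], "delta_rot": [0, 0, 0.96], "gripper": 1}, {"offset": [0, 0, 0], "delta_rot": [0, 0, 0.96], "gripper": 1}]'

```text
clock: 4.5
ee_pos: [0.5079, -0.1225, 0.271]
orientation: [0.0, 0.399, 0.917, 0.0]
wrist_force: [-0.3, -0.1, -0.1]
opening: 0.0909
grasp_force: 0.0
```

Call:
carry_out --moves '[{"offset": [0, 0, 0], "delta_rot": [0, 0, 0.96], "gripper": 1}, {"offset": [0, 0, 0], "delta_rot": [0, 0, 0.96], "gripper": 1}, {"offset": [0, 0, 0], "delta_rot": [0, 0, 0.96], "gripper": 1}, {"offset": [0, 0, 0], "delta_rot": [0, 0, 0.96], "gripper": 1}, {"offset": [0, 0, 0], "delta_rot": [0, 0, 0.96], "gripper": 1}, {"offset": [0, 0, 0], "delta_rot": [0, 0, 0.96], "gripper": 1}, {"offset": [0, 0, 0], "delta_rot": [0, 0, 0.96], "gripper": 1}]'

```text
clock: 5.2
ee_pos: [0.5079, -0.1225, 0.271]
orientation: [0.0, 0.628, 0.778, 0.0]
wrist_force: [0.1, 0.1, 0.8]
opening: 0.0913
grasp_force: 0.0
```

```bash
cat > look.py <<'E'
import sys
from h import *
t,R,s=pose()
im=optics.capture("wrist"); cv2.imwrite(f"pics/{sys.argv[1]}.png",im)
print(s["clock"],t.round(4),"yaw",np.degrees(np.arctan2(R[1,1],R[0,1])).round(2),"tilt",R[:,2].round(3),"open",s["opening"],"gf",s["grasp_force"],"F",np.round(s["wrist_force"],1),"q",np.round(s["joint_pos"],2))
for n in ["handle","jar_yellow","jar_black","jar_white"]:
    for d in optics.spot_point("wrist",n)[:3]: print(n,round(d["confidence"],2),c2w("wrist",d["position"],(t,R)).round(4))
E
python3 look.py w1
```

```text
5.2 [ 0.5079 -0.1225  0.271 ] yaw 12.12 tilt [ 0.  0. -1.] open 0.09126186504302031 gf 0.0 F [0.1 0.1 0.8] q [-0.26  0.21  1.61  0.    1.32 -0.47]
handle 0.63 [ 0.5112 -0.1229  0.2041]
jar_yellow 0.84 [ 0.2745 -0.2083  0.0008]
jar_yellow 0.63 [ 0.4344 -0.1454  0.0349]
jar_yellow 0.38 [ 0.4345 -0.3447  0.0038]
jar_black 0.97 [ 0.4519 -0.0672  0.0355]
jar_black 0.87 [ 0.5838 -0.1074  0.0341]
jar_black 0.79 [ 0.5585 -0.1824  0.0391]
jar_white 0.7 [ 0.5341 -0.0485  0.0341]
jar_white 0.38 [ 0.6332  0.0919 -0.0022]
```

View pics/w1.png

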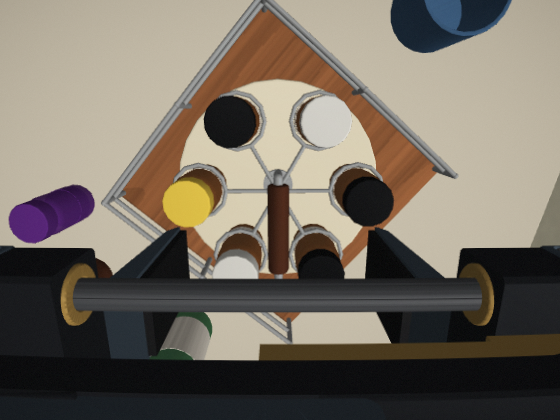

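The wrist view shows the bar vertical at u≈278, from v=185 to 270. It is midway between the fingers, with the spokes square to it and the yellow jar to the left at (188,203). I'll descend and close.

Call:
carry_out --moves '[{"offset": [0, 0.06, 0.7], "delta_rot": [0, 0, 0], "gripper": 1}, {"offset": [0, 0, 0.7], "delta_rot": [0, 0, 0], "gripper": 1}, {"offset": [0, 0, 0.7], "delta_rot": [0, 0, 0], "gripper": 1}, {"offset": [0, 0, 0.5], "delta_rot": [0, 0, 0], "gripper": 1}, {"offset": [0, 0, 0.32], "delta_rot": [0, 0, 0], "gripper": 1}, {"offset": [0, 0, 0], "delta_rot": [0, 0, 0], "gripper": 0}, {"offset": [0, 0, 0], "delta_rot": [0, 0, 0], "gripper": 0}, {"offset": [0, 0, 0], "delta_rot": [0, 0, 0], "gripper": 0}]'

```text
clock: 6.25
ee_pos: [0.51, -0.1224, 0.1988]
orientation: [0.001, 0.627, 0.779, 0.0]
wrist_force: [-0.7, 0.5, -0.5]
opening: 0.07
grasp_force: 0.0
```

Call:
carry_out --moves '[{"gripper": 0, "offset": [0, 0, 0], "delta_rot": [0, 0, 0]}, {"gripper": 0, "offset": [0, 0, 0], "delta_rot": [0, 0, 0]}, {"gripper": 0, "offset": [0, 0, 0], "delta_rot": [0, 0, 0]}, {"gripper": 0, "offset": [0, 0, 0], "delta_rot": [0, 0, 0]}]'

```text
clock: 6.65
ee_pos: [0.5094, -0.1222, 0.1981]
orientation: [0.0, 0.627, 0.779, 0.0]
wrist_force: [0.3, -0.5, -1.0]
opening: 0.0378
grasp_force: 0.0
```

```bash
python3 - <<'E'
from h import *
t,R,s=pose(); print(s["clock"],t.round(4),"yaw",np.degrees(np.arctan2(R[1,1],R[0,1])).round(2),s["opening"],s["grasp_force"],s["wrist_force"],s["ft_torque"])
# rail lines in w1 (TCP pose then)
tp=(np.array([.5079,-.1225,.271]),R)
for a,b,n in [((265,2),(455,177),"left side"),((108,203),(265,2),"rear"),((108,203),(290,335),"right")]:
    A,B=[ray("wrist",p,.071,tp) for p in (a,b)]; d=B-A
    print(n,A[:2].round(3),B[:2].round(3),np.linalg.norm(d).round(3),np.degrees(np.arctan2(d[1],d[0])).round(1))
E
```

```text
6.65 [ 0.5094 -0.1222  0.1981] yaw 12.31 0.037773108504988835 0.0 [ 0.32651653 -0.47414062 -0.99064384] [-0.03903359  0.04125043  0.01849647]
left side [0.461 0.043] [ 0.682 -0.073] 0.249 -27.6
rear [ 0.341 -0.175] [0.461 0.043] 0.248 61.1
right [ 0.341 -0.175] [ 0.559 -0.286] 0.244 -26.9
```

Call:
carry_out --moves '[{"gripper": 0, "offset": [0, 0, 0], "delta_rot": [0, 0, 0]}, {"gripper": 0, "offset": [0, 0, 0], "delta_rot": [0, 0, 0]}, {"gripper": 0, "offset": [0, 0, 0], "delta_rot": [0, 0, 0]}, {"gripper": 0, "offset": [0, 0, 0], "delta_rot": [0, 0, 0]}, {"gripper": 0, "offset": [0, 0, 0], "delta_rot": [0, 0, 0]}]'

```text
clock: 7.15
ee_pos: [0.5086, -0.1224, 0.1978]
orientation: [-0.001, 0.627, 0.779, -0.001]
wrist_force: [-2.9, -0.7, 2.1]
opening: 0.0133
grasp_force: 30.0
```

Call:
carry_out --moves '[{"gripper": 0, "offset": [0, 0, 0], "delta_rot": [0, 0, -0.1]}, {"gripper": 0, "offset": [0, 0, 0], "delta_rot": [0, 0, -0.2]}, {"gripper": 0, "offset": [0, 0, 0], "delta_rot": [0, 0, -0.3]}, {"gripper": 0, "offset": [0, 0, 0], "delta_rot": [0, 0, -0.4]}, {"gripper": 0, "offset": [0, 0, 0], "delta_rot": [0, 0, -0.5]}, {"gripper": 0, "offset": [0, 0, 0], "delta_rot": [0, 0, -0.5]}, {"gripper": 0, "offset": [0, 0, 0], "delta_rot": [0, 0, -0.5]}, {"gripper": 0, "offset": [0, 0, 0], "delta_rot": [0, 0, -0.5]}]'

```text
clock: 7.95
ee_pos: [0.5084, -0.1224, 0.1978]
orientation: [-0.001, 0.529, 0.849, -0.001]
wrist_force: [-5.7, -2.3, 2.6]
opening: 0.0131
grasp_force: 30.0
```

Call:
carry_out --moves '[{"gripper": 0, "offset": [0, 0, 0], "delta_rot": [0, 0, -0.5]}, {"gripper": 0, "offset": [0, 0, 0], "delta_rot": [0, 0, -0.5]}, {"gripper": 0, "offset": [0, 0, 0], "delta_rot": [0, 0, -0.5]}, {"gripper": 0, "offset": [0, 0, 0], "delta_rot": [0, 0, -0.5]}, {"gripper": 0, "offset": [0, 0, 0], "delta_rot": [0, 0, -0.5]}, {"gripper": 0, "offset": [0, 0, 0], "delta_rot": [0, 0, -0.5]}, {"gripper": 0, "offset": [0, 0, 0], "delta_rot": [0, 0, -0.5]}, {"gripper": 0, "offset": [0, 0, 0], "delta_rot": [0, 0, -0.5]}]'

```text
clock: 8.75
ee_pos: [0.5081, -0.1226, 0.1978]
orientation: [-0.001, 0.386, 0.922, -0.001]
wrist_force: [-6.3, -1.9, 3.0]
opening: 0.0132
grasp_force: 30.0
```

Call:
carry_out --moves '[{"gripper": 0, "offset": [0, 0, 0], "delta_rot": [0, 0, -0.5]}, {"gripper": 0, "offset": [0, 0, 0], "delta_rot": [0, 0, -0.5]}, {"gripper": 0, "offset": [0, 0, 0], "delta_rot": [0, 0, -0.5]}, {"gripper": 0, "offset": [0, 0, 0], "delta_rot": [0, 0, -0.5]}, {"gripper": 0, "offset": [0, 0, 0], "delta_rot": [0, 0, -0.5]}, {"gripper": 0, "offset": [0, 0, 0], "delta_rot": [0, 0, -0.5]}, {"gripper": 0, "offset": [0, 0, 0], "delta_rot": [0, 0, -0.5]}, {"gripper": 0, "offset": [0, 0, 0], "delta_rot": [0, 0, -0.5]}]'

```text
clock: 9.55
ee_pos: [0.5079, -0.1229, 0.1978]
orientation: [-0.001, 0.235, 0.972, -0.001]
wrist_force: [-6.9, -3.6, 3.4]
opening: 0.0132
grasp_force: 30.0
```

Call:
carry_out --moves '[{"gripper": 0, "offset": [0, 0, 0], "delta_rot": [0, 0, -0.5]}, {"gripper": 0, "offset": [0, 0, 0], "delta_rot": [0, 0, -0.5]}, {"gripper": 0, "offset": [0, 0, 0], "delta_rot": [0, 0, -0.5]}, {"gripper": 0, "offset": [0, 0, 0], "delta_rot": [0, 0, -0.5]}, {"gripper": 0, "offset": [0, 0, 0], "delta_rot": [0, 0, -0.5]}, {"gripper": 0, "offset": [0, 0, 0], "delta_rot": [0, 0, -0.4]}, {"gripper": 0, "offset": [0, 0, 0], "delta_rot": [0, 0, -0.3]}, {"gripper": 0, "offset": [0, 0, 0], "delta_rot": [0, 0, -0.2]}]'

```text
clock: 10.35
ee_pos: [0.5078, -0.1231, 0.1978]
orientation: [-0.002, 0.101, 0.995, -0.001]
wrist_force: [-7.4, -3.2, 3.4]
opening: 0.0132
grasp_force: 30.0
```

Call:
carry_out --moves '[{"gripper": 0, "offset": [0, 0, 0], "delta_rot": [0, 0, 0]}, {"gripper": 1, "offset": [0, 0, 0], "delta_rot": [0, 0, 0]}, {"gripper": 1, "offset": [0, 0, 0], "delta_rot": [0, 0, 0]}, {"gripper": 1, "offset": [0, 0, 0], "delta_rot": [0, 0, 0]}, {"gripper": 1, "offset": [0, 0, 0], "delta_rot": [0, 0, 0]}]'

```text
clock: 10.85
ee_pos: [0.5099, -0.1221, 0.198]
orientation: [0.0, 0.102, 0.995, 0.0]
wrist_force: [0.2, 0.5, 1.0]
opening: 0.0424
grasp_force: 0.0
```

```bash
python3 look.py w2
```

```text
10.85 [ 0.5099 -0.1221  0.198 ] yaw 78.33 tilt [ 0.001  0.    -1.   ] open 0.042423885365102915 gf 0.0 F [0.2 0.5 1. ] q [-0.26  0.26  1.73  0.    1.14 -1.62]
handle 0.84 [ 0.5109 -0.1257  0.2017]
jar_yellow 0.9 [0.4981 0.1143 0.0026]
jar_yellow 0.63 [ 0.4924 -0.2026  0.0374]
jar_black 0.92 [ 0.5784 -0.0982  0.0379]
jar_black 0.88 [ 0.5238 -0.0462  0.0375]
jar_black 0.78 [ 0.4349 -0.1481  0.0341]
jar_white 0.86 [ 0.4528 -0.0717  0.0357]
jar_white 0.79 [ 0.5687 -0.1737  0.0353]
```

View pics/w2.png

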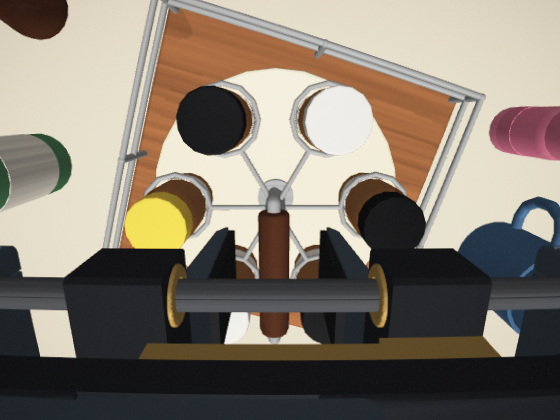

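The bar is upright at u≈273, between the open pads. The yellow jar is at (158,222), square to the bar, and the plate stands as left. I'll lift, turn the tool back by half a turn and regrasp.

Call:
carry_out --moves '[{"gripper": 0.6, "offset": [0, 0, -0.5], "delta_rot": [0, 0, 0]}, {"gripper": 0.6, "offset": [0, 0, -0.8], "delta_rot": [0, 0, 0]}, {"gripper": 0.6, "offset": [0, 0, -0.5], "delta_rot": [0, 0, 0.27]}, {"gripper": 0.6, "offset": [0, 0, 0], "delta_rot": [0, 0, 1]}, {"gripper": 0.6, "offset": [0, 0, 0], "delta_rot": [0, 0, 1]}, {"gripper": 0.6, "offset": [0, 0, 0], "delta_rot": [0, 0, 1]}, {"gripper": 0.6, "offset": [0, 0, 0], "delta_rot": [0, 0, 1]}, {"gripper": 0.6, "offset": [0, 0, 0], "delta_rot": [0, 0, 1]}]'

```text
clock: 11.9
ee_pos: [0.5096, -0.1223, 0.2437]
orientation: [0.0, 0.31, 0.951, 0.0]
wrist_force: [0.4, -0.0, -0.2]
opening: 0.0547
grasp_force: 0.0
```

Call:
carry_out --moves '[{"gripper": 0.6, "offset": [0, 0, 0], "delta_rot": [0, 0, 1]}, {"gripper": 0.6, "offset": [0, 0, 0], "delta_rot": [0, 0, 1]}, {"gripper": 0.6, "offset": [0, 0, 0], "delta_rot": [0, 0, 1]}, {"gripper": 0.6, "offset": [0, 0, 0], "delta_rot": [0, 0, 1]}, {"gripper": 0.6, "offset": [0, 0, 0], "delta_rot": [0, 0, 1]}, {"gripper": 0.6, "offset": [0, 0, 0], "delta_rot": [0, 0, 1]}, {"gripper": 0.6, "offset": [0, 0, 0], "delta_rot": [0, 0, 1]}, {"gripper": 0.6, "offset": [0, 0, 0], "delta_rot": [0, 0, 1]}]'

```text
clock: 12.7
ee_pos: [0.5096, -0.1223, 0.2437]
orientation: [0.0, 0.593, 0.805, 0.0]
wrist_force: [-0.4, 0.1, 0.5]
opening: 0.0548
grasp_force: 0.0
```

Call:
carry_out --moves '[{"gripper": 0.6, "offset": [0, 0, 0], "delta_rot": [0, 0, 1]}, {"gripper": 0.6, "offset": [0, 0, 0], "delta_rot": [0, 0, 1]}, {"gripper": 0.6, "offset": [0, 0, 0], "delta_rot": [0, 0, 1]}, {"gripper": 0.6, "offset": [0, 0, 0], "delta_rot": [0, 0, 1]}, {"gripper": 0.6, "offset": [0, 0, 0], "delta_rot": [0, 0, 1]}, {"gripper": 0.6, "offset": [0, 0, 0], "delta_rot": [0, 0, 1]}, {"gripper": 0.6, "offset": [0, 0, 0], "delta_rot": [0, 0, 1]}, {"gripper": 0.6, "offset": [0, 0, 0], "delta_rot": [0, 0, 1]}]'

```text
clock: 13.5
ee_pos: [0.5096, -0.1223, 0.2437]
orientation: [0.0, 0.816, 0.578, 0.0]
wrist_force: [0.5, 0.6, 0.5]
opening: 0.0543
grasp_force: 0.0
```

Call:
carry_out --moves '[{"gripper": 0.6, "offset": [0, 0, 0], "delta_rot": [0, 0, 1]}, {"gripper": 0.6, "offset": [0, 0, 0], "delta_rot": [0, 0, 1]}, {"gripper": 0.6, "offset": [0, 0, 0], "delta_rot": [0, 0, 1]}, {"gripper": 0.6, "offset": [0, 0, 0], "delta_rot": [0, 0, 1]}, {"gripper": 0.6, "offset": [0, 0, 0], "delta_rot": [0, 0, 1]}, {"gripper": 0.6, "offset": [0, 0, 0], "delta_rot": [0, 0, 1]}, {"gripper": 0.6, "offset": [0, 0, 0], "delta_rot": [0, 0, 1]}, {"gripper": 0.6, "offset": [0, 0, 0], "delta_rot": [0, 0, 1]}]'

```text
clock: 14.3
ee_pos: [0.5096, -0.1223, 0.2437]
orientation: [0.0, 0.957, 0.292, 0.0]
wrist_force: [-0.6, 0.9, 0.5]
opening: 0.0548
grasp_force: 0.0
```

Call:
carry_out --moves '[{"gripper": 0.6, "offset": [0, 0, 0], "delta_rot": [0, 0, 1]}, {"gripper": 0.6, "offset": [0, 0, 0], "delta_rot": [0, 0, 1]}, {"gripper": 0.6, "offset": [0, 0, 0], "delta_rot": [0, 0, 1]}, {"gripper": 0.6, "offset": [0, 0, 0], "delta_rot": [0, 0, 1]}, {"gripper": 0.6, "offset": [0, 0, 0], "delta_rot": [0, 0, 1]}, {"gripper": 0.6, "offset": [0, 0, 0], "delta_rot": [0, 0, 1]}, {"gripper": 0.6, "offset": [-0.07, 0.06, 0], "delta_rot": [0, 0, 1]}, {"gripper": 0.6, "offset": [0, 0, 0], "delta_rot": [0, 0, 1]}]'

```text
clock: 15.1
ee_pos: [0.5079, -0.1241, 0.2437]
orientation: [0.0, 1.0, -0.024, 0.0]
wrist_force: [0.2, 0.7, 0.3]
opening: 0.055
grasp_force: 0.0
```

Call:
carry_out --moves '[{"gripper": 0.6, "offset": [0, 0, 0], "delta_rot": [0, 0, 1]}, {"gripper": 0.6, "offset": [0, 0, 0], "delta_rot": [0, 0, 1]}, {"gripper": 0.6, "offset": [0, 0, 0], "delta_rot": [0, 0, 0]}]'

```text
clock: 15.4
ee_pos: [0.508, -0.124, 0.2436]
orientation: [0.0, 0.995, -0.102, 0.001]
wrist_force: [-0.8, -0.5, 0.5]
opening: 0.0549
grasp_force: 0.0
```

```bash
python3 look.py w3
```

```text
15.4 [ 0.508  -0.124   0.2436] yaw -101.72 tilt [ 0.001 -0.    -1.   ] open 0.05488644495780953 gf 0.0 F [-0.8 -0.5  0.5] q [-0.26  0.23  1.66  0.    1.25  1.51]
handle 0.76 [ 0.5119 -0.1249  0.205 ]
jar_yellow 0.75 [0.4964 0.1149 0.0006]
jar_yellow 0.66 [ 0.4947 -0.204   0.0357]
jar_black 0.79 [ 0.433  -0.1501  0.0357]
jar_black 0.71 [ 0.5799 -0.1011  0.0388]
jar_black 0.68 [ 0.5241 -0.0489  0.0386]
jar_white 0.84 [ 0.5687 -0.1718  0.0403]
jar_white 0.65 [ 0.5264 -0.05    0.0378]
```

View pics/w3.png

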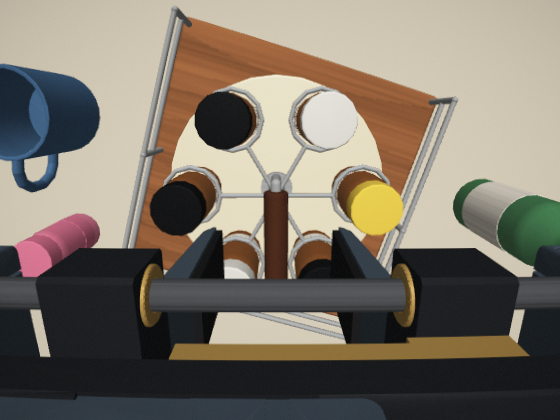

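The bar is vertical at u≈277 between the pads, with yellow at (375,208). The front rail tips are at (178,14) and (453,100). I'll descend and grip.

Call:
carry_out --moves '[{"gripper": 0.6, "offset": [0, 0, 0.6], "delta_rot": [0, 0, 0]}, {"gripper": 0.6, "offset": [0, 0, 0.7], "delta_rot": [0, 0, 0]}, {"gripper": 0.6, "offset": [0, 0, 0.53], "delta_rot": [0, 0, 0]}, {"gripper": 0.6, "offset": [0, 0, 0], "delta_rot": [0, 0, 0]}, {"gripper": 0, "offset": [0, 0, 0], "delta_rot": [0, 0, 0]}, {"gripper": 0, "offset": [0, 0, 0], "delta_rot": [0, 0, 0]}, {"gripper": 0, "offset": [0, 0, 0], "delta_rot": [0, 0, 0]}, {"gripper": 0, "offset": [0, 0, 0], "delta_rot": [0, 0, 0]}]'

```text
clock: 16.45
ee_pos: [0.5081, -0.124, 0.1978]
orientation: [0.0, 0.995, -0.102, 0.001]
wrist_force: [-0.3, -0.8, -0.3]
opening: 0.0258
grasp_force: 0.0
```

Call:
carry_out --moves '[{"gripper": 0, "offset": [0, 0, 0], "delta_rot": [0, 0, 0]}, {"gripper": 0, "offset": [0, 0, 0], "delta_rot": [0, 0, 0]}, {"gripper": 0, "offset": [0, 0, 0], "delta_rot": [0, 0, 0]}, {"gripper": 0, "offset": [0, 0, 0], "delta_rot": [0, 0, 0]}]'

```text
clock: 16.85
ee_pos: [0.5081, -0.1232, 0.1975]
orientation: [-0.001, 0.995, -0.102, 0.0]
wrist_force: [1.1, 4.3, 2.9]
opening: 0.0131
grasp_force: 30.0
```

```bash
python3 - <<'E'
from h import *
t,R,s=pose(); print(s["clock"],t.round(4),"yaw",np.degrees(np.arctan2(R[1,1],R[0,1])).round(2),s["opening"],s["grasp_force"],s["wrist_force"])
a=np.radians(-101.72);y=np.array([np.cos(a),np.sin(a),0]);z=np.array([0,0,-1.])
tp=(np.array([.508,-.124,.2436]),np.c_[np.cross(y,z),y,z])
for a,b,h in [((178,14),(453,100),.071),((200,25),(425,96),.018),((178,14),(130,248),.071),((453,100),(405,224),.071)]:
    A,B=[ray("wrist",p,h,tp) for p in (a,b)]; d=B-A
    print(A[:2].round(3),B[:2].round(3),np.linalg.norm(d).round(3),np.degrees(np.arctan2(d[1],d[0])).round(1))
E
```

```text
16.85 [ 0.5081 -0.1232  0.1975] yaw -101.69 0.013100540689903153 29.99941259622574 [1.07331493 4.3096178  2.93913386]
[ 0.677 -0.074] [ 0.561 -0.295] 0.25 -117.8
[ 0.679 -0.083] [ 0.567 -0.292] 0.237 -118.1
[ 0.677 -0.074] [0.485 0.028] 0.218 152.0
[ 0.561 -0.295] [ 0.455 -0.239] 0.12 152.1
```

Call:
carry_out --moves '[{"gripper": 0, "offset": [0, 0, 0], "delta_rot": [0, 0, -0.1]}, {"gripper": 0, "offset": [0, 0, 0], "delta_rot": [0, 0, -0.2]}, {"gripper": 0, "offset": [0, 0, 0], "delta_rot": [0, 0, -0.3]}, {"gripper": 0, "offset": [0, 0, 0], "delta_rot": [0, 0, -0.4]}, {"gripper": 0, "offset": [0, 0, 0], "delta_rot": [0, 0, -0.5]}, {"gripper": 0, "offset": [0, 0, 0], "delta_rot": [0, 0, -0.5]}, {"gripper": 0, "offset": [0, 0, 0], "delta_rot": [0, 0, -0.5]}, {"gripper": 0, "offset": [0, 0, 0], "delta_rot": [0, 0, -0.5]}]'

```text
clock: 17.65
ee_pos: [0.5081, -0.1234, 0.1975]
orientation: [-0.001, 1.0, 0.019, 0.0]
wrist_force: [1.1, 4.5, 2.6]
opening: 0.0133
grasp_force: 30.0
```

Call:
carry_out --moves '[{"gripper": 0, "offset": [0, 0, 0], "delta_rot": [0, 0, -0.5]}, {"gripper": 0, "offset": [0, 0, 0], "delta_rot": [0, 0, -0.5]}, {"gripper": 0, "offset": [0, 0, 0], "delta_rot": [0, 0, -0.5]}, {"gripper": 0, "offset": [0, 0, 0], "delta_rot": [0, 0, -0.5]}, {"gripper": 0, "offset": [0, 0, 0], "delta_rot": [0, 0, -0.5]}, {"gripper": 0, "offset": [0, 0, 0], "delta_rot": [0, 0, -0.5]}, {"gripper": 0, "offset": [0, 0, 0], "delta_rot": [0, 0, -0.5]}, {"gripper": 0, "offset": [0, 0, 0], "delta_rot": [0, 0, -0.5]}]'

```text
clock: 18.45
ee_pos: [0.5081, -0.1236, 0.1974]
orientation: [-0.0, 0.984, 0.178, 0.0]
wrist_force: [0.1, 3.4, 3.7]
opening: 0.0132
grasp_force: 30.0
```

Call:
carry_out --moves '[{"gripper": 0, "offset": [0, 0, 0], "delta_rot": [0, 0, -0.5]}, {"gripper": 0, "offset": [0, 0, 0], "delta_rot": [0, 0, -0.5]}, {"gripper": 0, "offset": [0, 0, 0], "delta_rot": [0, 0, -0.5]}, {"gripper": 0, "offset": [0, 0, 0], "delta_rot": [0, 0, -0.5]}, {"gripper": 0, "offset": [0, 0, 0], "delta_rot": [0, 0, -0.5]}, {"gripper": 0, "offset": [0, 0, 0], "delta_rot": [0, 0, -0.5]}, {"gripper": 0, "offset": [0, 0, 0], "delta_rot": [0, 0, -0.5]}, {"gripper": 0, "offset": [0, 0, 0], "delta_rot": [0, 0, -0.5]}]'

```text
clock: 19.25
ee_pos: [0.5082, -0.1238, 0.1974]
orientation: [0.0, 0.943, 0.333, 0.001]
wrist_force: [1.4, 3.9, 1.9]
opening: 0.0135
grasp_force: 30.0
```

Call:
carry_out --moves '[{"gripper": 0, "offset": [0, 0, 0], "delta_rot": [0, 0, -0.5]}, {"gripper": 0, "offset": [0, 0, 0], "delta_rot": [0, 0, -0.5]}, {"gripper": 0, "offset": [0, 0, 0], "delta_rot": [0, 0, -0.5]}, {"gripper": 0, "offset": [0, 0, 0], "delta_rot": [0, 0, -0.5]}, {"gripper": 0, "offset": [0, 0, 0], "delta_rot": [0, 0, -0.5]}, {"gripper": 0, "offset": [0, 0, 0], "delta_rot": [0, 0, -0.5]}, {"gripper": 0, "offset": [0, 0, 0], "delta_rot": [0, 0, -0.5]}, {"gripper": 0, "offset": [0, 0, 0], "delta_rot": [0, 0, -0.5]}]'

```text
clock: 20.05
ee_pos: [0.5084, -0.1239, 0.1975]
orientation: [0.0, 0.878, 0.479, 0.001]
wrist_force: [0.9, 3.1, 1.0]
opening: 0.0134
grasp_force: 30.0
```

Call:
carry_out --moves '[{"gripper": 0, "offset": [0, 0, 0], "delta_rot": [0, 0, -0.4]}, {"gripper": 0, "offset": [0, 0, 0], "delta_rot": [0, 0, -0.3]}, {"gripper": 0, "offset": [0, 0, 0], "delta_rot": [0, 0, -0.2]}, {"gripper": 0, "offset": [0, 0, 0], "delta_rot": [0, 0, -0.1]}, {"gripper": 0, "offset": [0, 0, 0], "delta_rot": [0, 0, -0.08]}, {"gripper": 0, "offset": [0, 0, 0], "delta_rot": [0, 0, 0]}, {"gripper": 0, "offset": [0, 0, 0], "delta_rot": [0, 0, 0]}]'

```text
clock: 20.75
ee_pos: [0.5084, -0.124, 0.1974]
orientation: [0.0, 0.857, 0.515, 0.001]
wrist_force: [3.8, 3.8, 3.0]
opening: 0.0135
grasp_force: 30.0
```

```bash
python3 look.py w4; python3 - <<'E'
from h import *
im=optics.capture("top"); cv2.imwrite("pics/top2.png",cv2.resize(im[120:310,230:450],None,fx=3,fy=3,interpolation=cv2.INTER_CUBIC))
for n in ["jar_yellow","mug","mill","oil"]:
    for d in optics.spot_point("top",n)[:2]: print(n,round(d["confidence"],2),c2w("top",d["position"]).round(4))
E
```

```text
20.75 [ 0.5084 -0.124   0.1974] yaw -27.98 tilt [ 0.001 -0.    -1.   ] open 0.013531944505972202 gf 29.999784529209137 F [3.8 3.8 3. ] q [-0.26  0.26  1.74  0.    1.14  0.23]
handle 0.55 [ 0.5124 -0.1243  0.2043]
jar_yellow 0.72 [ 0.5786 -0.1661  0.0386]
jar_yellow 0.65 [ 0.2744 -0.2043  0.0017]
jar_black 0.87 [ 0.5    -0.0442  0.0391]
jar_black 0.75 [ 0.4404 -0.0873  0.0381]
jar_white 0.7 [ 0.5766 -0.0827  0.0353]
jar_yellow 0.85 [4.945e-01 1.145e-01 4.000e-04]
jar_yellow 0.55 [ 0.2699 -0.2057 -0.0052]
mill 0.69 [ 0.2987 -0.2998 -0.0033]
oil 0.82 [ 0.4349 -0.3431  0.0014]
```

View pics/w4.png

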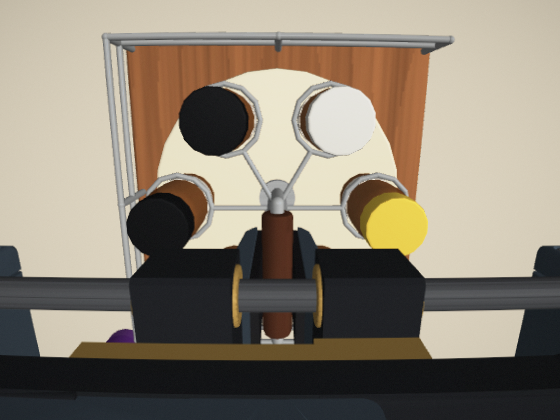

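View pics/top2.png

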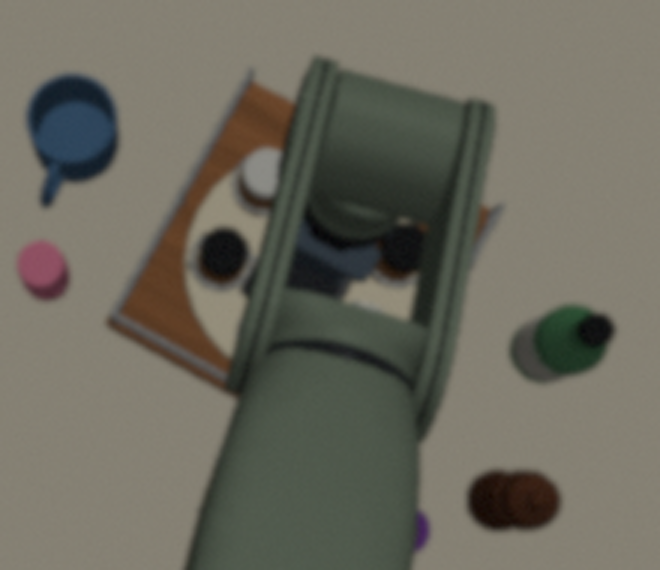

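In the wrist view the gallery rail at the top runs level from (107,38) to (452,40). The spoke to the yellow jar is level at v≈207 and points to the open right side, so it's square to within about half a degree. The grip is 30 N on the bar, and the mug, mill and oil bottle haven't moved.

```bash
python3 -c "
from cell import ctrl; print(ctrl.sign_off())"
```

```text
the job is handed in; nothing more can be done
None
```

The yellow-lidded jar stands at the middle of the board's open front side, square to within about half a degree, and the gripper still holds the wooden handle at 30 N. I let go of it once partway to regrasp, because the wrist joint could not make the whole 140° turn. The job was handed in at about 21 s of the 51 s limit; sign-off returned no verdict.

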